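# Put the butter dish away behind the sash of the empty cabinet

## Robot

A 6-joint arm with a two-finger parallel gripper is mounted at the origin on the work surface. World frame = base frame: x ahead of the robot, y to its left, z up, the work surface at z = 0. Lengths are in mm, angles in rad, forces in N, time in s.
With the tool pointing down it reaches from about 300 to 775 mm from the base axis. Payload 14.6 kg.
Tool frame: the origin (TCP) lies on the centre line of the jaws, within the pads' length; the fingertips stand manip.tcp_to_tips ahead of it and the grasp point (between the pads) lies 5 mm behind it (manip.tcp_to_tips is the distance from the TCP to the fingertips, in mm); z points along the fingers, y is the direction in which the jaws open and shut (so a half turn about z gives the same grasp; the last joint's range is limited). The gripper opens to 94 mm and grips with 3 to 60 N. Pads are 16 mm wide; open, the fingers measure 119 mm over their backs; the gripper's body (75 mm by 177 mm) begins 78 mm behind the grasp point.
Start: joints at [-1.271, 0.3, 1.521, -0, 1.321, -0.067], TCP at [197.239, -513.406, 219.446] pointing down, gripper open.
Joint ranges: [-3.03, 3.03], [-0.79, 2.21], [0.23, 2.52], [-1.04, 4.18], [0, 3.07], [-2.55, 2.55]. Speed limits (rad/s): [2.22, 2.22, 2.57, 3.14, 3.14, 3.14].

## Interface

Orientations are given as [roll, pitch, yaw] about the fixed x, y, z axes, in that order (R = Rz(yaw) Ry(pitch) Rx(roll)).
In Python, from cell import manip, optics, workorder gives the robot as it stands. The module is installed in compiled form; this text tells all that it offers.
- The arm moves only by the tool jog_arm, never from a script. Its argument "deltas" is text: rows parted by semicolons, each of 5 numbers parted by spaces: the shift along the tool's x, y, z in mm, then the turn about the tool's z in rad, then the finger opening in mm, from 0 to 94. In form: tx ty tz twist grip; .... A call has exactly 10 rows; each row is the pose to reach, as a shift and turn from the pose commanded when the call began, along the tool's axes at that moment; what a row does not reach only later rows make up. A row lasts 1/8 s, in which the tool goes at most 62.5 mm and 10.7 degrees, less where a joint would pass 70% of its speed; a pose out of reach is approached as far as the arm can. A call with a gripper value outside its range is refused whole. The fingers move at their own pace and stop on an object; "squeeze" is the grip in N (left out, the last holds). Time passes only in rows, so rows that repeat a pose let the fingers close, or fill a call up. It gives the time, the measured TCP pose, the force and the opening at its end, in the units of the state.
- manip.read_state(): the state, without advancing time (a new reading comes with each control period).
- optics.camera(name): name is "scene" or "top" or "wrist"; returns (picture, depth): 480x640x3 uint8, red, green, blue; 480x640 float32, mm along the optical axis (not along the pixel's ray), 0 where there is no reading.
- optics.get_calibration(name): a dict with "intrinsics" (3x3 intrinsics, pixels), "R" (3x3) and "t" (3): a world point X has camera coordinates R X + t; the wrist camera has in their place "hand_eye" (4x4, takes a point from camera to tool coordinates, whose origin is the TCP and whose axes are the flange's). Camera axes: x right, y down, z forward; pixel columns grow to the right and rows downward; lengths in mm; the calibration is good to about 2 mm. A picture is of the moment at which its call begins: read the wrist's pose just before it. get_calibration takes no time and is no camera call.
- workorder.sign_off(): hands the job in, once; it reports no verdict.
The state is a dict: "clock": time; "joints": joint angles; "qd": joint speeds; "effort": joint torques, N m; "eef_pos": TCP position; "eef_rot": TCP orientation; "wrist_force": force on the tool from outside, world axes, zero at the start; "moment": the same for the moment, N m; "finger_gap": finger opening in mm.
Only numpy, scipy, OpenCV 4.12 (cv2) and the standard library are available. Lean on these libraries where they do the work, as an engineer would, in place of code of your own. Each camera call takes 0.05 s, during which the arm holds its last target.

## Task

Put the butter dish away in whichever of the two counter-top cabinets is empty (the other already holds the honey jar): slide that cabinet's clear front sash well up (it has a bar handle on its top edge), put the dish inside, standing flat on the counter wholly behind the sash, then lower the sash until it is fully shut. Keep the dish upright, and leave the other cabinet's sash, the honey jar, the mug and the pepper mill as they are.

Things in the scene. Friction and masses are not known exactly. Their poses are not given: they have to be found in the camera images.
- cabinet_1: One of two like cabinets, fixed, either order. Wooden sides, clear roof and back, no floor: counter runs in level. 210 wide (y), 180 deep (x), 155 high; inside 186 wide, back inner face at x +84. Origin: underside centre; x points front to back, away from the robot. Open front, shut by a sliding sash 12 thick at x -88, in guides 24 x 12 at both front corners, 200 high.
- cabinet_2: One of two like cabinets, fixed, either order. Wooden sides, clear roof and back, no floor: counter runs in level. 210 wide (y), 180 deep (x), 155 high; inside 186 wide, back inner face at x +84. Origin: underside centre; x points front to back, away from the robot. Open front, shut by a sliding sash 12 thick at x -88, in guides 24 x 12 at both front corners, 200 high.
- sash_1 (a joint): Metres by which the sash of cabinet_1 is raised: 0 = fully shut, 0.150 = top stop. White-framed clear panel, 180 wide; shut, its lower edge is 2 mm and its upper edge 147 mm above the counter. It stays where it is left (about 11 N to raise, 3 N to lower).
- sash_2 (a joint): Metres by which the sash of cabinet_2 is raised: 0 = fully shut, 0.150 = top stop. White-framed clear panel, 180 wide; shut, its lower edge is 2 mm and its upper edge 147 mm above the counter. It stays where it is left (about 11 N to raise, 3 N to lower).
- handle_1 (a point): Centre of the handle on the sash of cabinet_1: dark round bar 12 thick, 100 long along the cabinet's y, standing on the sash's upper edge, 43 above it; 190 above the counter when shut, moving up with the sash. Free below and on both sides; can be pinched from above across the bar.
- handle_2 (a point): Centre of the handle on the sash of cabinet_2: dark round bar 12 thick, 100 long along the cabinet's y, standing on the sash's upper edge, 43 above it; 190 above the counter when shut, moving up with the sash. Free below and on both sides; can be pinched from above across the bar.
- butter_dish: Closed butter dish, one rigid piece, about 0.4 kg: blue base plate 95 (x) x 130 (y) x 12 high, white cover 95 x 116 rising to 52 above the counter, and on top, centred, a blue grip fin 14 thick (x) x 50 long (y), from 52 to 86 high. Origin: centre of the underside; z up. Starts on the counter in front of the cabinets, at any small turn.
- honey_jar: Amber glass jar with a brass lid, 72 diameter x 110 high, standing inside one of the two cabinets: that cabinet is the occupied one. Origin: centre of the underside.
- mug: Terracotta mug 76 diameter x 90 high with a side handle, on the counter to one side. Origin: centre of the underside. Bystander.
- pepper_mill: Dark wooden pepper mill, 60 diameter x 148 high, on the counter to one side. Origin: centre of the underside. Bystander.

How it is judged:
By the outcome, as a careful person would: the job done as asked, in the order asked, and still so for the second after the job is handed in, with the robot touching nothing.
It also fails if it takes over 72 s, if anything falls off the work surface, if the arm or the gripper's body presses on something with over 40 N, if the wrist force passes 120 N, or if a joint passes its speed limit or range.

## Working session

There is one attempt and no reset: what is moved stays moved. The work goes in short steps, Python scripts to look and compute and a tool call to move; the robot and the scene stay as the last step left them, time stands still between calls to the robot, and variables do not carry over. Pictures are saved under pics/ and viewed, and the job is handed in when it is done.

Besides the shell and the picture viewer there is one more tool, called after "Emit:" in YAML: its name, and indented under it one key for each argument. jog_arm: Moves the arm, as the interface text tells. Its arguments: {"type":"object","properties":{"deltas":{"type":"string"},"squeeze":{"type":"number"}},"required":["deltas"]}

```bash
mkdir -p pics; ls; python3 - <<'E'
from cell import manip, optics
import cv2,numpy as np
s=manip.read_state();print(s);print(manip.tcp_to_tips)
for n in ['scene','top']:
    p,d=optics.camera(n);cv2.imwrite(f'pics/{n}0.png',p[:,:,::-1]);np.savez(f'{n}0.npz',p=p,d=d)
    print(n,optics.get_calibration(n))
print(optics.get_calibration('wrist'))
E
```

```text
pics
{'clock': 0.0, 'joints': array([-1.27056455e+00,  3.00467902e-01,  1.52157896e+00, -1.04221360e-05,
        1.32066616e+00, -6.66170478e-02]), 'qd': array([-0.00073081, -0.00160134, -0.00040476, -0.00105783,  0.00040356,
        0.00111269]), 'effort': array([ 1.34010730e-03, -5.31801724e+01, -3.52733302e+01,  7.09013594e-02,
        2.43357383e-02, -5.32563092e-05]), 'eef_pos': array([ 197.18730086, -513.18208145,  218.88896311]), 'eef_rot': array([-3.14047409e+00, -6.45083590e-05,  3.66851377e-01]), 'wrist_force': array([-0.13871721, -0.16828027,  0.57194835]), 'moment': array([-0.01948665,  0.02111232, -0.01589467]), 'finger_gap': 93.71396401901397}
14.0
scene {'intrinsics': array([[531.72818515,   0.        , 319.25366581],
       [  0.        , 531.72818515, 233.86702115],
       [  0.        ,   0.        ,   1.        ]]), 'R': array([[-0.44468146,  0.89568239,  0.00338603],
       [ 0.85148819,  0.42390712, -0.30865939],
       [-0.27789614, -0.13437194, -0.95116661]]), 't': array([ 242.87486155, -446.08018457, 1491.23973613])}
top {'intrinsics': array([[440.01198386,   
[... 164 characters left out ...]
9926,  0.00255083],
       [-0.99166726, -0.02828959, -0.1256811 ],
       [ 0.12570289,  0.0010137 , -0.99206741]]), 't': array([   6.91930742,  574.46821588, 1260.24512461])}
{'intrinsics': array([[356.42350939,   0.        , 325.24631064],
       [  0.        , 356.42350939, 238.1212749 ],
       [  0.        ,   0.        ,   1.        ]]), 'hand_eye': array([[ 6.63760248e-04, -9.62986273e-01, -2.69549618e-01,
         7.85791220e+01],
       [ 9.99999602e-01,  7.99718138e-04, -3.94575240e-04,
         3.02322751e-02],
       [ 5.95534259e-04, -2.69549249e-01,  9.62986421e-01,
        -1.64682336e+02],
       [ 0.00000000e+00,  0.00000000e+00,  0.00000000e+00,
         1.00000000e+00]])}
```

View pics/scene0.png

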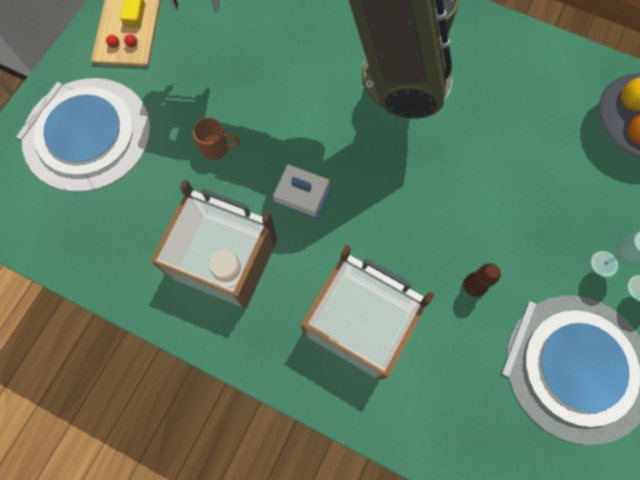

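View pics/top0.png

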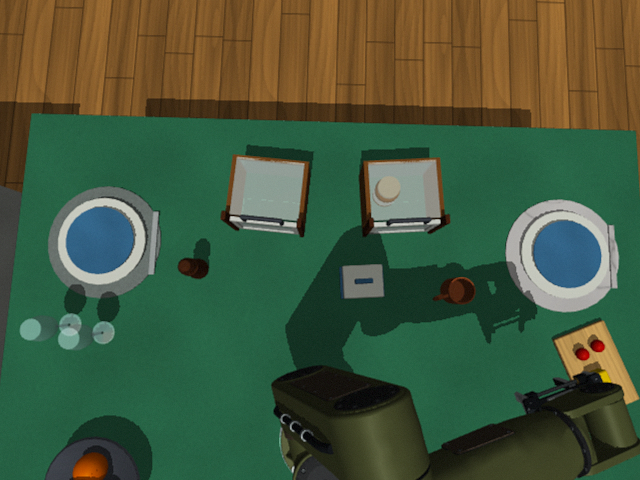

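The left cabinet in the top view (around 268,195) is empty. The right one holds the jar at (388,190). The dish is at (363,281), with the mug at (459,291) and the mill at (194,268). Next I'll take close-ups and masks.

```bash
cat > h.py <<'E'
import numpy as np,cv2
from cell import optics
def cal(n):
    c=optics.get_calibration(n);return c['intrinsics'],c['R'],c['t']
def ray(n,uv):
    K,R,t=cal(n);d=R.T@np.linalg.inv(K)@np.array([uv[0],uv[1],1.]);return -R.T@t,d
def onz(n,uv,z):
    o,d=ray(n,uv);return o+d*(z-o[2])/d[2]
def proj(n,X):
    K,R,t=cal(n);p=K@(R@np.asarray(X,float)+t);return p[:2]/p[2]
def cloud(n,d):
    K,R,t=cal(n);v,u=np.mgrid[:480,:640];c=np.stack([(u-K[0,2])/K[0,0]*d,(v-K[1,2])/K[1,1]*d,d],-1)
    return (c-t)@R
E
python3 - <<'E'
from h import *
for n,(a,b,w,h) in dict(top=(210,140,250,170),scene=(150,160,300,225)).items():
    z=np.load(n+'0.npz');p,d=z['p'],z['d'];P=cloud(n,d)
    cv2.imwrite(f'pics/{n}z.png',cv2.resize(p[b:b+h,a:a+w,::-1],None,fx=800/w,fy=800/w if n=='top' else 600/h,interpolation=cv2.INTER_CUBIC)[:600])
    hsv=cv2.cvtColor(p,cv2.COLOR_RGB2HSV)
    blue=((hsv[...,0]>95)&(hsv[...,0]<125)&(hsv[...,1]>80)).astype(np.uint8)
    c,_=cv2.findContours(blue,0,2)
    for k in c:
        if 10<cv2.contourArea(k)<800: print(n,'blue',cv2.minAreaRect(k),cv2.contourArea(k))
    dark=((p.max(-1)<70)&(d>0)&(P[...,2]>150)&(P[...,2]<240)&(P[...,0]>350)).astype(np.uint8)
    c,_=cv2.findContours(dark,0,2)
    for k in c:
        if 20<cv2.contourArea(k)<800:
            r=cv2.minAreaRect(k);m=np.zeros(dark.shape,np.uint8);cv2.drawContours(m,[k],-1,1,-1)
            print(n,'dark',r,np.median(P[m>0],0), onz(n,r[0],190))
E
```

```text
top blue ((363.5, 281.0), (4.0, 17.0), 90.0) 53.5
top blue ((340.72900390625, 282.5497741699219), (31.12883186340332, 2.543099880218506), 86.3086166381836) 43.5
top dark ((408.5511474609375, 220.9709930419922), (5.886589050292969, 45.04291915893555), 86.98721313476562) [ 607.87764873 -204.43377551  206.86569557] [ 608.25530824 -204.21384944  190.        ]
top dark ((260.9755859375, 219.71951293945312), (44.50391387939453, 6.073734283447266), 6.34019136428833) [601.26107317 179.07803807 204.58894415] [600.5426176  180.67321496 190.        ]
top dark ((299.3353271484375, 220.98170471191406), (4.858987808227539, 16.454299926757812), 6.34019136428833) [597.67262972  80.64227586 187.42275836] [600.07229278  80.5807396  190.        ]
top dark ((369.5697021484375, 219.7664031982422), (18.107147216796875, 6.609108924865723), 84.80557250976562) [ 604.05775941 -102.06656817  184.21342564] [ 608.52827729 -102.47680003  190.        ]
top dark ((444.5, 217.5), (15.0, 9.0), 90.0) [ 617.47247326 -298.20634408  190.08064469] [ 620.13429458 -298.10094692  190.        ]
top dark ((224.47030639648438, 
[... 271 characters left out ...]
) 54.0
scene blue ((300.5411071777344, 183.89039611816406), (19.428831100463867, 6.9054274559021), 20.556045532226562) 108.5
scene dark ((424.25006103515625, 301.7500305175781), (5.656853675842285, 7.77817440032959), 45.0) [618.27047285 278.85872305 172.85653905] [619.28138117 278.30846657 190.        ]
scene dark ((268.2586364746094, 220.3965606689453), (6.565322399139404, 13.130645751953125), 23.198591232299805) [605.65430672 -96.7947488  170.6672443 ] [605.62520089 -94.87074559 190.        ]
scene dark ((187.59014892578125, 189.99179077148438), (8.578472137451172, 11.26724624633789), 39.80556869506836) [ 620.9072477  -294.07565451  176.32314502] [ 622.22332978 -288.16252427  190.        ]
```

```bash
python3 - <<'E'
from h import *
z=np.load('top0.npz');P=cloud('top',z['d'])
for v in range(150,240,8): print(v,[tuple(P[v,u].round().astype(int)) for u in range(225,315,14)])
for v in range(255,305,6): print(v,[tuple(P[v,u].round().astype(int)) for u in range(335,390,9)])
E
```

```text
150 [(np.int64(848), np.int64(329), np.int64(1)), (np.int64(851), np.int64(286), np.int64(-4)), (np.int64(851), np.int64(242), np.int64(0)), (np.int64(852), np.int64(199), np.int64(0)), (np.int64(854), np.int64(155), np.int64(-2)), (np.int64(856), np.int64(112), np.int64(-3)), (np.int64(856), np.int64(68), np.int64(1))]
158 [(np.int64(823), np.int64(328), np.int64(-2)), (np.int64(776), np.int64(254), np.int64(154)), (np.int64(777), np.int64(215), np.int64(155)), (np.int64(778), np.int64(177), np.int64(156)), (np.int64(829), np.int64(154), np.int64(-2)), (np.int64(828), np.int64(110), np.int64(4)), (np.int64(829), np.int64(67), np.int64(4))]
166 [(np.int64(798), np.int64(327), np.int64(-2)), (np.int64(753), np.int64(252), np.int64(155)), (np.int64(755), np.int64(215), np.int64(151)), (np.int64(755), np.int64(176), np.int64(155)), (np.int64(756), np.int64(138), np.int64(155)), (np.int64(759), np.int64(100), np.int64(152)), (np.int64(804), np.int64(66), np.int64(2))]
174 [(np.int64(772), np.int64(325), np.int64(1)), (np.int64(730), np.int64(251), np.int64(157)), (np.int64(732), np.int64
[... 5084 characters left out ...]
p.int64(428), np.int64(-184), np.int64(1))]
297 [(np.int64(405), np.int64(-24), np.int64(-1)), (np.int64(406), np.int64(-48), np.int64(50)), (np.int64(407), np.int64(-74), np.int64(50)), (np.int64(408), np.int64(-100), np.int64(44)), (np.int64(408), np.int64(-131), np.int64(3)), (np.int64(409), np.int64(-158), np.int64(1)), (np.int64(410), np.int64(-185), np.int64(-4))]
303 [(np.int64(388), np.int64(-24), np.int64(-2)), (np.int64(388), np.int64(-51), np.int64(-2)), (np.int64(389), np.int64(-78), np.int64(0)), (np.int64(390), np.int64(-105), np.int64(-3)), (np.int64(391), np.int64(-131), np.int64(3)), (np.int64(391), np.int64(-158), np.int64(-2)), (np.int64(392), np.int64(-185), np.int64(1))]
```

View pics/topz.png

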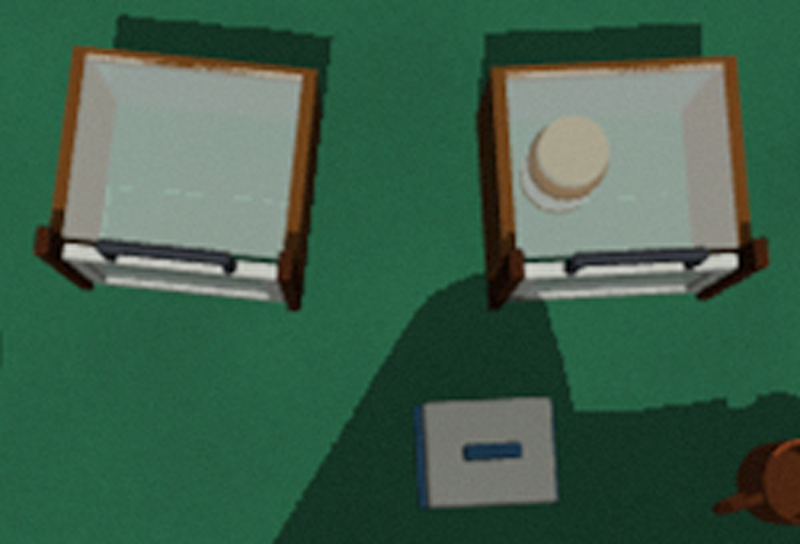

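View pics/scenez.png

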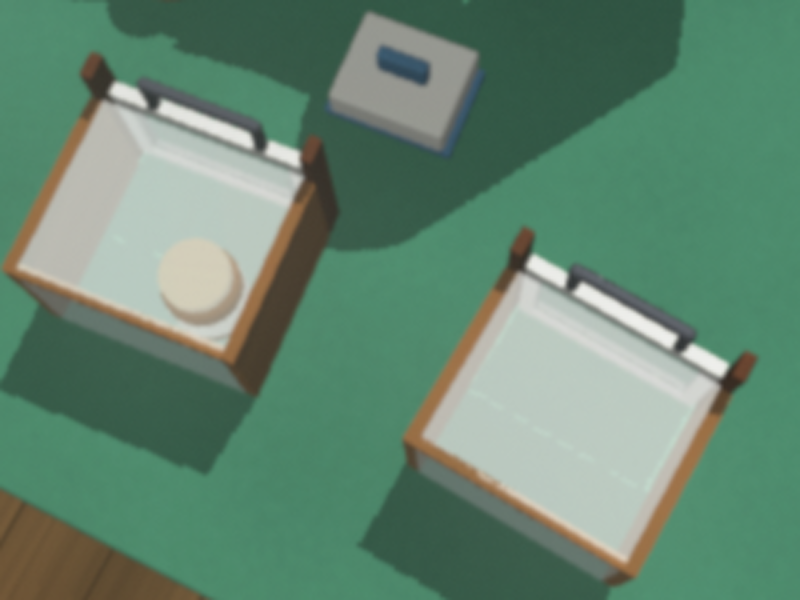

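```bash
python3 - <<'E'
from h import *
T=lambda a,b:(210+a/3.2,140+b/3.2)
S=lambda a,b:(150+a/2.6667,160+b/2.6667)
def line(n,A,B,z,l):
    a,b=onz(n,A,z),onz(n,B,z);dv=b-a
    print(n,l,a.round(1),b.round(1),'mid',((a+b)/2).round(1),'len',np.linalg.norm(dv).round(1),'yaw of y',np.degrees(np.arctan2(dv[1],dv[0]))-90)
line('top',T(318,70),T(75,48),155,'back')
line('scene',S(408,440),S(628,575),155,'back')
line('top',T(236,262),T(97,244),190,'handle')
line('scene',S(571,271),S(692,333),190,'handle')
line('top',T(289,252),T(44,230),200,'guides')
line('scene',S(524,234),S(747,361),200,'guides')
# fin
line('top',T(522,449),T(463,453),86,'fin')
line('scene',S(379,53),S(428,73),86,'fin')
for n in('top','scene'):
    z=np.load(n+'0.npz');p=z['p'];P=cloud(n,z['d'])
    m=((P[...,2]>44)&(P[...,2]<62)&(abs(P[...,0]-460)<90)&(abs(P[...,1]+98)<90)&(p.min(-1)>90)).astype(np.uint8)
    m=cv2.morphologyEx(m,cv2.MORPH_CLOSE,np.ones((7,7)))
    c,_=cv2.findContours(m,0,2);k=max(c,key=cv2.contourArea)
    W=np.array([onz(n,q,52)[:2] for q in k[:,0].astype(float)],np.float32);print(n,'cover',cv2.minAreaRect(W))
    cc=[(363.5,281),(300.54,183.89)][n=='scene'];print(onz(n,cc,86))
E
```

```text
top back [770.4  60.6 155. ] [783.8 269.1 155. ] mid [777.1 164.8 155. ] len 208.9 yaw of y -3.6703644713024772
scene back [769.6  72.1 155. ] [786.5 270.2 155. ] mid [778.1 171.2 155. ] len 198.8 yaw of y -4.863476151533675
top handle [596.6 121.1 190. ] [608.2 235.  190. ] mid [602.4 178.  190. ] len 114.5 yaw of y -5.825002472370443
scene handle [596.8 130.6 190. ] [600.1 236.8 190. ] mid [598.5 183.7 190. ] len 106.2 yaw of y -1.7912792684093688
top guides [604.3  77.7 200. ] [616.7 276.5 200. ] mid [610.5 177.1 200. ] len 199.2 yaw of y -3.559147416366187
scene guides [588.7  84.8 200. ] [604.3 283.  200. ] mid [596.5 183.9 200. ] len 198.8 yaw of y -4.485832643888884
top fin [ 455.1 -126.3   86. ] [450.2 -74.8  86. ] mid [ 452.6 -100.5   86. ] len 51.8 yaw of y 5.4786973849360265
scene fin [ 458.9 -117.6   86. ] [456.5 -68.6  86. ] mid [457.7 -93.1  86. ] len 49.1 yaw of y 2.6898044722533854
top cover ((454.14178466796875, -100.48460388183594), (90.87496948242188, 111.81971740722656), 4.207333564758301)
[452.44024152 -99.39307782  86.        ]
scene cover ((454.9331359863281, -95.69911193847656), (96.99949645996094, 116.47881317138672), 4.239297866821289)
[459.15723918 -94.39387502  86.        ]
```

The empty cabinet is at about (689,174) with yaw about -4°, and its handle is at about (600,180,190). The dish is at about (456,-97), turned about 4°. I'll move over the handle and refine with the wrist camera.

Emit:
jog_arm:
  deltas: "465 -374 -80 -1.13 94;465 -374 -80 -1.13 94;465 -374 -80 -1.13 94;465 -374 -80 -1.13 94;465 -374 -80 -1.13 94;465 -374 -80 -1.13 94;465 -374 -80 -1.13 94;465 -374 -80 -1.13 94;465 -374 -80 -1.13 94;465 -374 -80 -1.13 94"
  squeeze: 40

```text
clock: 1.35
eef_pos: [497.9, 4.9, 299.5]
eef_rot: [-3.141, -0.0, 1.499]
wrist_force: [0.1, -0.1, -0.2]
finger_gap: 93.9
```

Emit:
jog_arm:
  deltas: "182 89 0 0 94;182 89 0 0 94;182 89 0 0 94;182 89 0 0 94;182 89 0 0 94;182 89 0 0 94;182 89 0 0 94;182 89 0 0 94;182 89 0 0 94;182 89 0 0 94"

```text
clock: 2.6
eef_pos: [599.4, 177.3, 299.5]
eef_rot: [3.142, -0.0, 1.497]
wrist_force: [0.0, -0.1, -0.4]
finger_gap: 94.1
```

```bash
cat >> h.py <<'E'
from scipy.spatial.transform import Rotation as Ro
def wcal(s):
    c=optics.get_calibration('wrist');H=c['hand_eye'];R=Ro.from_euler('xyz',s['eef_rot']).as_matrix()
    Rc=R@H[:3,:3];o=R@H[:3,3]+s['eef_pos'];return c['intrinsics'],Rc,o
def wonz(s,uv,z):
    K,R,o=wcal(s);d=R@np.linalg.inv(K)@np.array([uv[0],uv[1],1.]);return o+d*(z-o[2])/d[2]
def wcloud(s,d):
    K,R,o=wcal(s);v,u=np.mgrid[:480,:640];c=np.stack([(u-K[0,2])/K[0,0]*d,(v-K[1,2])/K[1,1]*d,d],-1);return c@R.T+o
E
python3 - <<'E'
from h import *
from cell import manip
s=manip.read_state();p,d=optics.camera('wrist');print(s['eef_pos'],s['eef_rot'],s['joints'])
cv2.imwrite('pics/w1.png',p[:,:,::-1]);np.savez('w1.npz',p=p,d=d,**{k:s[k] for k in('eef_pos','eef_rot')})
p,d=optics.camera('scene');cv2.imwrite('pics/s1.png',p[:,:,::-1])
E
```

```text
[599.36400975 177.28114835 299.49817229] [ 3.14156747e+00 -5.02756146e-05  1.49664769e+00] [2.28975587e-01 4.31507757e-01 1.16050186e+00 4.04757126e-05
 1.54954399e+00 3.03123365e-01]
```

View pics/w1.png

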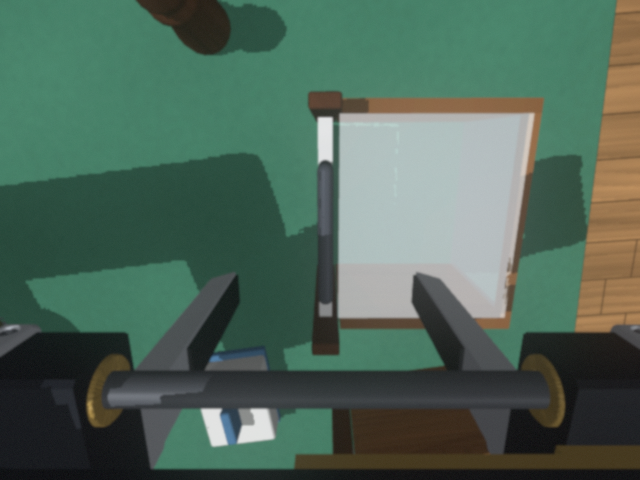

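View pics/s1.png

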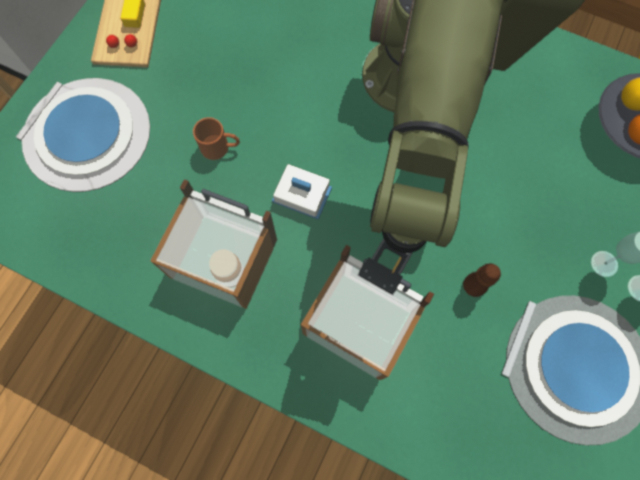

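The bar is at column ~325, rows 162–302, and well centred between the fingers. The cabinet looks nearly square to the jaws.

```bash
python3 - <<'E'
from h import *
s=np.load('w1.npz');P=wcloud(s,s['d'])
a,b=wonz(s,(325,162),196),wonz(s,(325.5,303),196);print('bar',a,b,(a+b)/2,np.degrees(np.arctan2((a-b)[1],(a-b)[0]))-90)
for u,v,z in [(542,98,155),(510,328,155),(342,98,200),(341,350,200),(310,98,200),(312,352,200)]:print(u,v,wonz(s,(u,v),z).round(1),P[v-3 if v>200 else v+4,u-4 if u>400 else u].round(1))
p=s['p'];g=p.max(-1)<90
for v in range(170,300,20):
    r=[u for u in range(310,340) if P[v,u,2]>180];print(v,r[0],r[-1],P[v,r].mean(0).round(1))
# dish fin
E
```

```text
bar [603.80939634 238.98196987 196.        ] [595.85121601 125.56204702 196.        ] [599.83030617 182.27200845 196.        ] -4.013616452620809
542 98 [782.9 274.3 155. ] [780.8 271.5 153.4]
510 328 [770.7  66.2 155. ] [766.3  70.2 155.7]
342 98 [618.8 281.7 200. ] [621.  283.4 152.8]
341 350 [605.9  83.3 200. ] [ 6.065e+02 -4.180e+01  3.000e-01]
310 98 [596.7 283.4 200. ] [596.4 280.8 199.5]
312 352 [581.3  83.2 200. ] [581.5  85.7 199.4]
170 317 333 [603.4 233.9 204.2]
190 317 333 [602.4 219.5 204. ]
210 318 333 [601.7 204.7 204.3]
230 318 333 [600.5 189.4 204.1]
250 318 332 [599.  173.9 204.6]
270 318 332 [597.8 157.6 204.3]
290 318 332 [596.6 140.9 204.5]
```

Emit:
jog_arm:
  deltas: "4 0.5 30 0 94;4 0.5 60 0 94;4 0.5 90 0 94;4 0.5 110 0 94;4 0.5 110 0 40;4 0.5 110 0 0;4 0.5 110 0 0;4 0.5 110 0 0;4 0.5 110 0 0;4 0.5 110 0 0"
  squeeze: 45

```text
clock: 3.95
eef_pos: [600.2, 181.3, 189.5]
eef_rot: [3.142, -0.0, 1.497]
wrist_force: [-0.2, -0.1, 0.2]
finger_gap: 37.2
```

Emit:
jog_arm:
  deltas: "0 0 0 0 0;0 0 0 0 0;0 0 0 0 0;0 0 0 0 0;0 0 -5 0 0;0 0 -20 0 0;0 0 -45 0 0;0 0 -70 0 0;0 0 -95 0 0;0 0 -120 0 0"

```text
clock: 5.2
eef_pos: [599.4, 181.4, 310.3]
eef_rot: [-3.139, 0.0, 1.497]
wrist_force: [-1.8, 1.9, -12.8]
finger_gap: 10.6
```

Emit:
jog_arm:
  deltas: "0 0 -10 0 0;0 0 -20 0 0;0 0 -26 0 0;0 0 -26 0 0;0 0 -26 0 30;0 0 -26 0 60;0 0 -26 0 94;0 0 -26 0 94;0 0 -26 0 94;0 0 -26 0 94"

```text
clock: 6.45
eef_pos: [600.2, 181.3, 335.5]
eef_rot: [3.141, -0.0, 1.497]
wrist_force: [0.2, -0.6, 0.5]
finger_gap: 67.7
```

```bash
python3 - <<'E'
from h import *
from cell import manip
s=manip.read_state();print(s['eef_pos'],s['joints'],s['finger_gap'],s['wrist_force'])
p,d=optics.camera('scene');cv2.imwrite('pics/s2.png',cv2.resize(p[150:390,280:600,::-1],(800,600)))
E
```

```text
[600.2091306  181.34684563 335.51349542] [2.35012438e-01 4.29847195e-01 1.08243929e+00 5.34033019e-07
 1.62917294e+00 3.09007039e-01] 67.6563207290508 [ 0.19795981 -0.62225069  0.51464936]
```

View pics/s2.png

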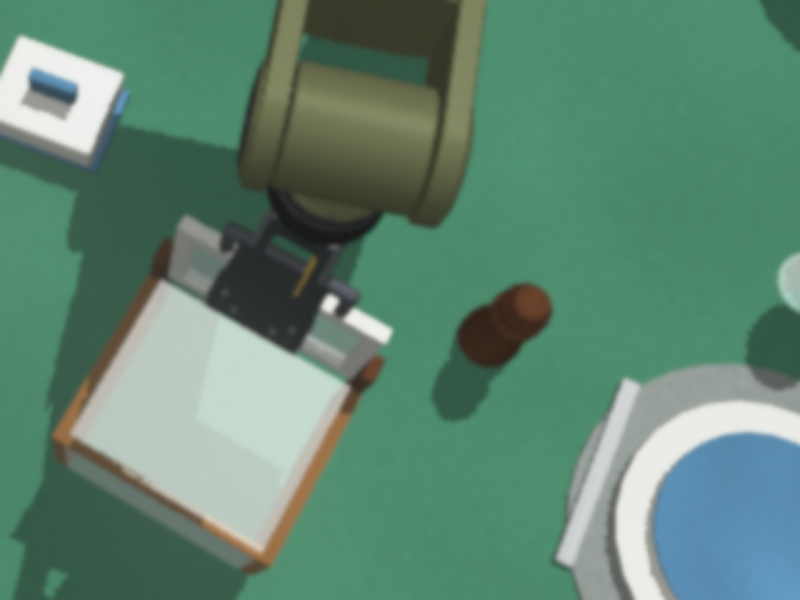

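Sash is up to about 0.146. With a vertical tool, the gripper body can't follow the dish under the raised sash. Before choosing a way to push, I'll check in free space above the cabinet how the arm behaves at its reach limit.

Emit:
jog_arm:
  deltas: "0 0 -40 0 94;0 0 -70 0 94;0 60 -70 0 94;0 120 -70 0 94;0 180 -70 0 94;0 240 -70 0 94;0 300 -70 0 94;0 360 -70 0 94;0 400 -70 0 94;0 400 -70 0 94"

```text
clock: 7.75
eef_pos: [781.6, 129.3, 329.6]
eef_rot: [3.102, -0.009, 1.497]
wrist_force: [-0.6, 0.2, 0.9]
finger_gap: 93.6
```

```bash
python3 - <<'E'
from cell import manip
s=manip.read_state();print(s['eef_pos'],s['eef_rot'],s['joints'])
E
```

```text
[781.55949096 129.29101088 329.61714907] [ 3.10220095 -0.00949997  1.49706028] [0.11712451 0.96567164 0.23549874 0.00195417 1.89994341 0.19171678]
```

At the limit the arm only tilts about 2°, so tilting isn't an option. I'll come back up and find out where the commanded pose stands.

Emit:
jog_arm:
  deltas: "0 -20 -40 0 94;0 -40 -75 0 94;0 -60 -75 0 94;0 -80 -75 0 94;0 -100 -75 0 94;0 -100 -75 0 94;0 -100 -75 0 94;0 -100 -75 0 94;0 -100 -75 0 94;0 -100 -75 0 94"

```text
clock: 9.0
eef_pos: [679.0, 136.4, 400.3]
eef_rot: [3.103, -0.009, 1.497]
wrist_force: [-0.0, 0.5, 0.1]
finger_gap: 94.1
```

```bash
python3 - <<'E'
from cell import manip
s=manip.read_state();print(s['eef_pos'],s['eef_rot'],s['joints'])
E
```

```text
[679.00172447 136.39135757 400.25160409] [ 3.10335416 -0.00927688  1.49687951] [1.45084951e-01 6.02614754e-01 6.84450753e-01 7.65810358e-04
 1.81518691e+00 2.19379072e-01]
```

Useful: the commanded pose takes over the pose actually reached, and that includes the small outward tilt (fingers pointing forward 0.039 rad). Repeated pushes at the reach limit can therefore build up the tilt I need to push the dish under the sash. I'll place the dish in front of the opening first, while the tool is still near vertical.

```bash
cat >> h.py <<'E'
from cell import manip
def to(X,s=None):
    s=s or manip.read_state();R=Ro.from_euler('xyz',s['eef_rot']).as_matrix();return R.T@(np.array(X,float)-s['eef_pos'])
def tz(s):
    return Ro.from_euler('xyz',s['eef_rot']).as_matrix()[:,2]
C=np.array([687.8,175.7,0]);cy=np.radians(-4.1);EX=np.array([np.cos(cy),np.sin(cy),0]);EY=np.array([-EX[1],EX[0],0])
def cab(x,y,z): return C+x*EX+y*EY+np.array([0,0,z])
def tocab(X): d=np.asarray(X)-C;return np.array([d@EX,d@EY,d[2]])
E
python3 -c "
from h import *
print(to([600,-20,400]),to([456,-97,250]))"
```

```text
[-161.79392622  -67.13966248   -3.81885544] [-250.60575041 -210.66234688  139.98204493]
```

Emit:
jog_arm:
  deltas: "-54 -22 -1 -0.06 94;-108 -45 -3 -0.1 94;-162 -67 -4 -0.14 94;-251 -211 140 -0.14 94;-251 -211 140 -0.14 94;-251 -211 140 -0.14 94;-251 -211 140 -0.14 94;-251 -211 140 -0.14 94;-251 -211 140 -0.14 94;-251 -211 140 -0.14 94"

```text
clock: 10.25
eef_pos: [456.4, -97.1, 250.9]
eef_rot: [3.101, -0.004, 1.638]
wrist_force: [-0.5, 0.5, -0.0]
finger_gap: 94.0
```

```bash
python3 - <<'E'
from h import *
s=manip.read_state();p,d=optics.camera('wrist');print(s['eef_pos'],s['eef_rot'],s['joints'],tz(s))
cv2.imwrite('pics/w2.png',p[:,:,::-1]);np.savez('w2.npz',p=p,d=d,**{k:s[k] for k in('eef_pos','eef_rot')})
P=wcloud(s,d)
hsv=cv2.cvtColor(p,cv2.COLOR_RGB2HSV)
b=((hsv[...,0]>95)&(hsv[...,0]<125)&(hsv[...,1]>80)&(P[...,2]>70)&(P[...,2]<100)).astype(np.uint8)
c,_=cv2.findContours(b,0,2)
for k in c:
    if cv2.contourArea(k)>50:
        W=np.array([wonz(s,q,86)[:2] for q in k[:,0].astype(float)],np.float32);print(cv2.minAreaRect(k),cv2.minAreaRect(W),P[b>0].mean(0))
m=((P[...,2]>44)&(P[...,2]<60)&(p.min(-1)>90)).astype(np.uint8)
c,_=cv2.findContours(m,0,2)
for k in c:
    if cv2.contourArea(k)>500:
        W=np.array([wonz(s,q,52)[:2] for q in k[:,0].astype(float)],np.float32);print('cover',cv2.minAreaRect(W))
E
```

```text
[456.39957964 -97.07268137 250.92234241] [ 3.10087157 -0.00351438  1.63756064] [-0.29791235  0.06471293  1.72514175  0.01839934  1.31498492 -0.36893366] [ 0.04038487  0.00621958 -0.99916484]
((313.0, 224.0), (48.0, 10.0), 90.0) ((451.4574279785156, -96.81230163574219), (9.64372444152832, 46.752967834472656), 3.4775922298431396) [451.75461695 -96.33024978  85.4237798 ]
cover ((451.96270751953125, -97.42565155029297), (93.79438018798828, 114.79492950439453), 4.51996374130249)
```

View pics/w2.png

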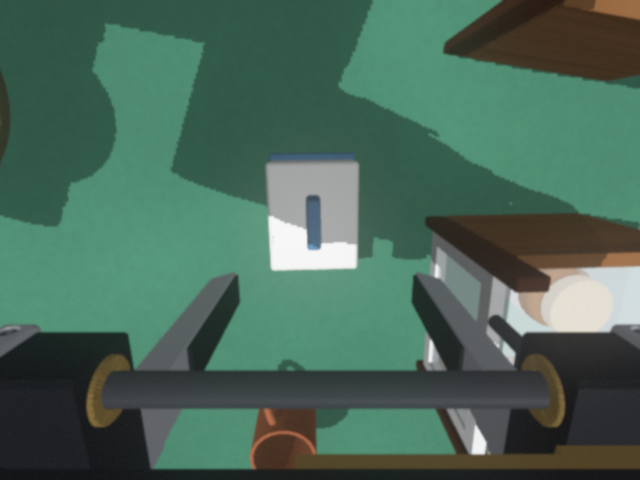

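Fin at pixel (313,224), i.e. (452,-97), with the dish turned about 4.3°. Descending to grip.

```bash
python3 -c "
from h import *
print(to([452.1,-97,69]))"
```

```text
[ -0.35116198 -11.45745107 181.38426598]
```

Emit:
jog_arm:
  deltas: "0 -4 50 0 94;0 -7 100 0 94;0 -9 140 0 80;0 -10 165 0 50;0 -11.4 181 0 40;0 -11.4 181 0 0;0 -11.4 181 0 0;0 -11.4 181 0 0;0 -11.4 181 0 0;0 -11.4 181 0 0"
  squeeze: 30

```text
clock: 11.55
eef_pos: [451.3, -96.9, 69.0]
eef_rot: [3.102, -0.004, 1.637]
wrist_force: [-0.0, -0.6, -0.3]
finger_gap: 17.5
```

```bash
python3 -c "
from h import *
s=manip.read_state();print(s['eef_pos'],s['eef_rot'])
print(to(cab(-195,0,69)),to(cab(-195,0,89)))"
```

```text
[451.28537478 -96.89698419  68.95867161] [ 3.10187691 -0.00386124  1.63690503]
[283.13567655  60.76107271   3.46720285] [283.21290117  61.55517294 -16.51687684]
```

Emit:
jog_arm:
  deltas: "0 0 0 0 0;0 0 0 0 0;0 0 -15 0 0;50 11 -17 0.03 0;105 22 -17 0.06 0;160 34 -17 0.09 0;215 46 -17 0.12 0;265 57 -17 0.147 0;283 61.5 -16.5 0.147 0;283 61.5 -16.5 0.147 0"

```text
clock: 12.8
eef_pos: [493.0, 190.0, 88.9]
eef_rot: [3.104, -0.009, 1.492]
wrist_force: [-1.1, -0.1, -5.4]
finger_gap: 13.9
```

```bash
python3 - <<'E'
from h import *
s=manip.read_state();print(s['eef_pos'],s['eef_rot'],s['wrist_force'],tocab(s['eef_pos']),s['finger_gap'])
p,d=optics.camera('scene');cv2.imwrite('pics/s3.png',cv2.resize(p[120:360,220:540,::-1],(800,600)))
E
```

```text
[492.95477547 189.97009514  88.94033714] [ 3.10353198 -0.0093848   1.49172381] [-1.07312035 -0.05682538 -5.36198226] [-195.36684863    0.30263927   88.94033714] 13.913699865805146
```

View pics/s3.png

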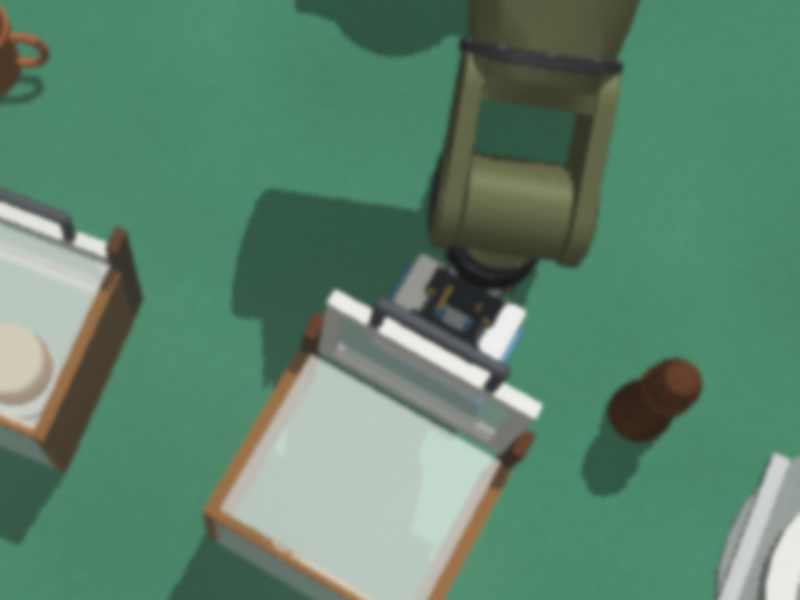

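Emit:
jog_arm:
  deltas: "0 0 10 0 0;0 0 18 0 0;0 0 19.7 0 0;0 0 19.7 0 0;0 0 19.7 0 50;0 0 19.7 0 50;0 0 19.7 0 50;0 0 19.7 0 50;0 0 -30 0 50;0 0 -90 0 50"

```text
clock: 14.1
eef_pos: [489.0, 188.7, 179.4]
eef_rot: [3.105, -0.009, 1.49]
wrist_force: [0.2, -1.1, 0.7]
finger_gap: 49.6
```

```bash
python3 - <<'E'
from h import *
s=manip.read_state();print(s['eef_pos'],s['wrist_force'],s['finger_gap'],to([520,185,400]),to([740,-80,400]))
p,d=optics.camera('wrist');cv2.imwrite('pics/w4.png',p[:,:,::-1])
E
```

```text
[489.03796397 188.6547817  179.37032623] [ 0.2408413  -1.11901672  0.71983943] 49.62306615311809 [   0.7950431    39.14579546 -219.35458203] [-245.57299676  279.73791046 -212.78015161]
```

View pics/w4.png

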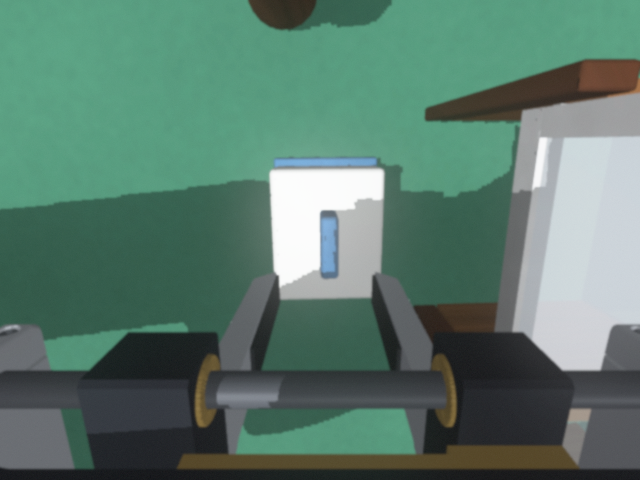

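Dish is standing in front of the opening, fin at pixel (328,245). Next I'll move to free space between the cabinets, high up, and build up tilt along the cabinet's x direction.

```bash
python3 -c "
from h import *
print(to([489,189,430]),to([700,-50,430]))"
```

```text
[   2.43344857    8.92786004 -241.70602093] [-218.8074718   238.34368917 -233.77932587]
```

Emit:
jog_arm:
  deltas: "0 2 -60 0 20;1 5 -120 0 0;2 7 -180 0 0;2 9 -242 0 0;-219 238 -234 0 0;-219 238 -234 0 0;-219 238 -234 0 0;-219 238 -234 0 0;-219 238 -234 0 0;-219 238 -234 0 0"

```text
clock: 15.4
eef_pos: [701.9, -53.7, 415.2]
eef_rot: [3.108, -0.01, 1.486]
wrist_force: [-0.7, 1.2, -0.6]
finger_gap: 0.4
```

Emit:
jog_arm:
  deltas: "0 600 -120 0 0;0 600 -120 0 0;0 600 -120 0 0;0 600 -120 0 0;0 600 -120 0 0;0 600 -120 0 0;0 600 -120 0 0;0 600 -120 0 0;0 600 -120 0 0;0 600 -120 0 0"

```text
clock: 16.65
eef_pos: [790.5, -59.6, 349.6]
eef_rot: [3.062, -0.01, 1.49]
wrist_force: [0.3, 0.0, -1.5]
finger_gap: 0.5
```

```bash
python3 -c "
from h import *
s=manip.read_state();print(s['joints'],s['eef_pos'],tz(s),s['qd'])"
```

```text
[-0.12578938  0.94064001  0.23555885  0.01413636  1.8866266  -0.03961127] [790.51281908 -59.59864875 349.63048206] [ 0.07971358  0.00346338 -0.99681179] [ 0.0012042   0.04093297  0.00016952  0.00061142 -0.04238281 -0.00100632]
```

Emit:
jog_arm:
  deltas: "0 900 -300 0 0;0 900 -300 0 0;0 900 -300 0 0;0 900 -300 0 0;0 900 -300 0 0;0 900 -300 0 0;0 900 -300 0 0;0 900 -300 0 0;0 900 -300 0 0;0 900 -300 0 0"

```text
clock: 17.9
eef_pos: [809.0, -63.1, 333.9]
eef_rot: [3.021, -0.01, 1.49]
wrist_force: [0.2, 0.2, -0.3]
finger_gap: 0.4
```

```bash
python3 -c "
from h import *
s=manip.read_state();print(s['joints'],s['eef_pos'],tz(s),s['qd'])"
```

```text
[-0.1279151   0.96227713  0.23555879  0.01623023  1.8235205  -0.04152058] [809.02516349 -63.08721648 333.91262935] [ 1.20925271e-01  2.90337133e-04 -9.92661571e-01] [-0.00147517  0.00844156 -0.00088146 -0.0009488  -0.01055138 -0.00048092]
```

Emit:
jog_arm:
  deltas: "0 900 -100 0 0;0 900 -100 0 0;0 900 -100 0 0;0 900 -100 0 0;0 900 -100 0 0;0 900 -100 0 0;0 900 -100 0 0;0 900 -100 0 0;0 900 -100 0 0;0 900 -100 0 0"

```text
clock: 19.15
eef_pos: [846.6, -66.8, 272.1]
eef_rot: [2.978, -0.01, 1.49]
wrist_force: [0.4, 0.6, -0.1]
finger_gap: 0.5
```

Emit:
jog_arm:
  deltas: "0 900 -600 0 0;0 900 -600 0 0;0 900 -600 0 0;0 900 -600 0 0;0 900 -600 0 0;0 900 -600 0 0;0 900 -600 0 0;0 900 -600 0 0;0 900 -600 0 0;0 900 -600 0 0"

```text
clock: 20.4
eef_pos: [797.7, -65.0, 399.5]
eef_rot: [2.937, -0.01, 1.49]
wrist_force: [-0.3, -0.1, -0.5]
finger_gap: 0.3
```

```bash
python3 -c "
from h import *
s=manip.read_state();print(s['joints'],s['eef_pos'],tz(s),s['qd'])"
```

```text
[-0.13379133  0.88092907  0.23564249  0.02153639  1.82085602 -0.04450739] [797.72896471 -65.03764277 399.51751287] [ 0.20362325 -0.00635366 -0.9790287 ] [-0.00093719 -0.06689282  0.00093778  0.00110231  0.06626924 -0.00072809]
```

Emit:
jog_arm:
  deltas: "0 900 -100 0 0;0 900 -100 0 0;0 900 -100 0 0;0 900 -100 0 0;0 900 -100 0 0;0 900 -100 0 0;0 900 -100 0 0;0 900 -100 0 0;0 900 -100 0 0;0 900 -100 0 0"

```text
clock: 21.65
eef_pos: [839.9, -68.4, 341.8]
eef_rot: [2.893, -0.01, 1.49]
wrist_force: [0.8, 0.0, 0.2]
finger_gap: 0.2
```

Emit:
jog_arm:
  deltas: "0 900 -300 0 0;0 900 -300 0 0;0 900 -300 0 0;0 900 -300 0 0;0 900 -300 0 0;0 900 -300 0 0;0 900 -300 0 0;0 900 -300 0 0;0 900 -300 0 0;0 900 -300 0 0"

```text
clock: 22.9
eef_pos: [830.3, -68.4, 384.5]
eef_rot: [2.851, -0.01, 1.49]
wrist_force: [-0.2, 0.0, 0.1]
finger_gap: 0.2
```

Emit:
jog_arm:
  deltas: "0 900 -500 0 0;0 900 -500 0 0;0 900 -500 0 0;0 900 -500 0 0;0 900 -500 0 0;0 900 -500 0 0;0 900 -500 0 0;0 900 -500 0 0;0 900 -500 0 0;0 900 -500 0 0"

```text
clock: 24.15
eef_pos: [784.3, -65.8, 478.5]
eef_rot: [2.809, -0.01, 1.49]
wrist_force: [-0.1, -0.5, -0.7]
finger_gap: 0.2
```

Emit:
jog_arm:
  deltas: "0 900 -500 0 0;0 900 -500 0 0;0 900 -500 0 0;0 900 -500 0 0;0 900 -500 0 0;0 900 -500 0 0;0 900 -500 0 0;0 900 -500 0 0;0 900 -500 0 0;0 900 -500 0 0"

```text
clock: 25.4
eef_pos: [745.9, -63.5, 544.0]
eef_rot: [2.767, -0.01, 1.49]
wrist_force: [-0.1, 0.6, -0.2]
finger_gap: 0.6
```

```bash
python3 -c "
from h import *
s=manip.read_state();print(s['joints'],s['eef_pos'],tz(s),s['qd'])"
```

```text
[-0.14524785  0.69294849  0.2356379   0.03447774  1.83995995 -0.04709748] [745.93321599 -63.50543419 543.98458717] [ 0.36508629 -0.01982071 -0.93076267] [-0.00180804 -0.03365871  0.00211628  0.00201607  0.03479405  0.00010836]
```

Emit:
jog_arm:
  deltas: "0 900 0 0 0;0 900 0 0 0;0 900 0 0 0;0 900 0 0 0;0 900 0 0 0;0 900 0 0 0;0 900 0 0 0;0 900 0 0 0;0 900 0 0 0;0 900 0 0 0"

```text
clock: 26.65
eef_pos: [822.9, -68.9, 459.3]
eef_rot: [2.724, -0.01, 1.49]
wrist_force: [-0.4, 0.0, 0.4]
finger_gap: 0.7
```

Emit:
jog_arm:
  deltas: "0 900 -200 0 0;0 900 -200 0 0;0 900 -200 0 0;0 900 -200 0 0;0 900 -200 0 0;0 900 -200 0 0;0 900 -200 0 0;0 900 -200 0 0;0 900 -200 0 0;0 900 -200 0 0"

```text
clock: 27.9
eef_pos: [821.7, -69.1, 480.6]
eef_rot: [2.681, -0.01, 1.49]
wrist_force: [-0.6, -0.3, 0.0]
finger_gap: 0.5
```

```bash
python3 -c "
from h import *
s=manip.read_state();print(s['joints'],s['eef_pos'],s['eef_rot'],tz(s))
R=Ro.from_euler('xyz',s['eef_rot']).as_matrix();t=tz(s)
# push pose: tool frame with tool x backwards(down) : after twist
for tw in (-np.pi/2,np.pi/2): print(tw,(R@Ro.from_euler('z',tw).as_matrix()).round(3).tolist())
th=np.arccos(-t[2]);print(np.degrees(th))
for name,X in dict(up=[560,-20,560],wait=[400,160,420]).items(): print(name,to(X))
"
```

```text
[-0.13930868  0.79903903  0.23565142  0.03542473  1.64734073 -0.04515652] [821.74110321 -69.11259553 480.58246722] [ 2.68092902 -0.01039311  1.49005327] [ 0.44384523 -0.02657554 -0.8957093 ]
-1.5707963267948966 [[-0.892, 0.081, 0.444], [0.077, 0.997, -0.027], [-0.445, 0.01, -0.896]]
1.5707963267948966 [[0.892, -0.081, 0.444], [-0.077, -0.997, -0.027], [0.445, -0.01, -0.896]]
26.400316755814757
up [  28.66564477 -202.06708205 -188.61275625]
wait [ 193.71035592 -420.92785239 -139.01228721]
```

Tilt is 26.4° and aligned with the cabinet's x. A few more degrees would keep the gripper body clear of the guide posts, so I'll do three more pushes.

Emit:
jog_arm:
  deltas: "0 900 0 0 60;0 900 0 0 60;0 900 0 0 60;0 900 0 0 60;0 900 0 0 60;0 900 0 0 60;0 900 0 0 60;0 900 0 0 60;0 900 0 0 60;0 900 0 0 60"

```text
clock: 29.15
eef_pos: [857.4, -71.6, 446.1]
eef_rot: [2.637, -0.01, 1.49]
wrist_force: [1.0, -0.7, 0.1]
finger_gap: 59.9
```

Emit:
jog_arm:
  deltas: "0 900 -300 0 60;0 900 -300 0 60;0 900 -300 0 60;0 900 -300 0 60;0 900 -300 0 60;0 900 -300 0 60;0 900 -300 0 60;0 900 -300 0 60;0 900 -300 0 60;0 900 -300 0 60"

```text
clock: 30.4
eef_pos: [813.0, -69.0, 530.1]
eef_rot: [2.594, -0.01, 1.49]
wrist_force: [0.3, 0.5, -0.2]
finger_gap: 60.1
```

Emit:
jog_arm:
  deltas: "0 900 -300 0 60;0 900 -300 0 60;0 900 -300 0 60;0 900 -300 0 60;0 900 -300 0 60;0 900 -300 0 60;0 900 -300 0 60;0 900 -300 0 60;0 900 -300 0 60;0 900 -300 0 60"

```text
clock: 31.65
eef_pos: [775.7, -66.6, 591.6]
eef_rot: [2.55, -0.01, 1.49]
wrist_force: [0.1, -0.7, 0.2]
finger_gap: 59.9
```

```bash
python3 -c "
from h import *
s=manip.read_state();print(s['joints'],s['eef_pos'],s['eef_rot'],tz(s),tocab(tz(s)+C),s['finger_gap'])
R=Ro.from_euler('xyz',s['eef_rot']).as_matrix()
print(to([560,-20,560]),to(cab(-320,0,300)),to(cab(-320,0,120)))
J=R@Ro.from_euler('z',-np.pi/2).as_matrix()[:,1];print('jaw',np.degrees(np.arctan2(J[1],J[0])))
"
```

```text
[-0.14787637  0.65913483  0.23561308  0.04623159  1.65704889 -0.04599493] [775.67938024 -66.5975654  591.57867199] [ 2.5503866  -0.01043597  1.49006916] [ 0.55624633 -0.03630918 -0.83022386] [ 0.55741879  0.00355394 -0.83022386] 59.91059709720689
[  28.72240139 -199.37737305  -95.44541612] [ 228.43254218 -518.47597894    6.02135074] [ 226.55410199 -618.79581535  155.46164613]
jaw 85.3746738699426
```

Emit:
jog_arm:
  deltas: "228 -518 6 -1.57 60;228 -518 6 -1.57 60;228 -518 6 -1.57 60;228 -518 6 -1.57 60;228 -518 6 -1.57 60;228 -518 6 -1.57 60;228 -518 6 -1.57 60;228 -518 6 -1.57 60;228 -518 6 -1.57 60;228 -518 6 -1.57 60"

```text
clock: 32.9
eef_pos: [383.5, 188.2, 310.9]
eef_rot: [3.131, 0.592, 3.058]
wrist_force: [-0.0, 0.4, 0.2]
finger_gap: 60.3
```

```bash
python3 - <<'E'
from h import *
s=manip.read_state();print(s['joints'],tocab(s['eef_pos']),s['eef_rot'],tocab(tz(s)+C))
p,d=optics.camera('wrist');cv2.imwrite('pics/w5.png',p[:,:,::-1])
np.savez('w5.npz',p=p,d=d,**{k:s[k] for k in('eef_pos','eef_rot')})
P=wcloud(s,d);Q=(P-C);X=Q@EX;Y=Q@EY;Z=P[...,2]
m=(Z>44)&(Z<60)&(X<-100)&(X>-270)&(abs(Y)<90)&(p.min(-1)>90)
pts=np.stack([X[m],Y[m]],-1).astype(np.float32);print(len(pts),cv2.minAreaRect(pts),pts.min(0),pts.max(0))
for X0 in [(-320,0,28),(-265,0,28)]: print(to(cab(*X0)))
E
```

```text
[ 0.56967388 -0.30828673  2.01590157 -0.4103661   0.97796334 -0.76825915] [-304.43967416   -9.24222186  310.94329313] [3.13073779 0.5923172  3.05757146] [ 0.55834402  0.00389666 -0.82960037]
5285 ((-193.59976196289062, -2.3219871520996094), (116.15953826904297, 95.08386993408203), 89.60504150390625) [-241.33035   -60.382645] [-145.78558    55.706017]
[163.74052911   6.35770703 225.80712398]
[117.97288724   6.35009665 256.30831904]
```

View pics/w5.png

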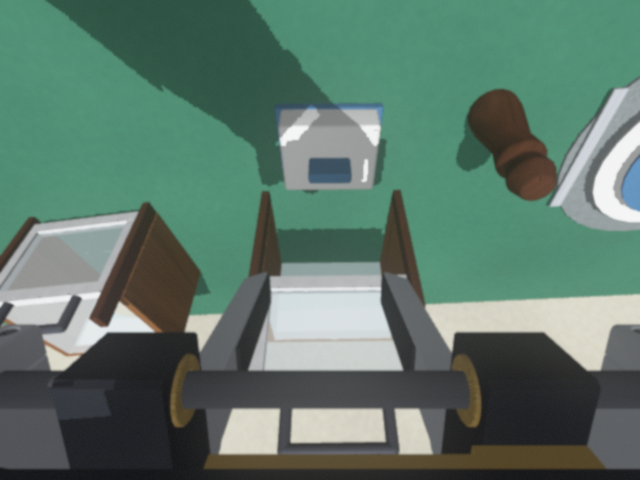

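```bash
python3 -c "
from h import *
print(to(cab(-272,-2,28)),to(cab(-250,-2,28))-to(cab(-272,-2,28)),to(cab(-272,-2,128))-to(cab(-272,-2,28)))"
```

```text
[123.79308964   4.35108559 252.41869196] [-1.83070567e+01 -3.04415195e-03  1.22004780e+01] [-55.45620712   0.45084609 -83.21301479]
```

Emit:
jog_arm:
  deltas: "25 1 50 0 60;50 2 100 0 60;75 3 150 0 60;98 4 200 0 60;112 4.3 228 0 60;124 4.3 252 0 60;124 4.3 252 0 60;124 4.3 252 0 60;124 4.3 252 0 60;124 4.3 252 0 60"

```text
clock: 34.2
eef_pos: [425.4, 193.5, 44.7]
eef_rot: [3.129, 0.575, 3.053]
wrist_force: [-0.6, -1.1, 0.3]
finger_gap: 60.2
```

```bash
python3 -c "
from h import *
s=manip.read_state();print(s['joints'],tocab(s['eef_pos']),tocab(tz(s)+C),s['wrist_force'])
for x in (-255,-155,-86,-84): print(x,to(cab(x,-2,28)))"
```

```text
[ 0.5110843   0.23551994  2.22575551 -1.04031156  0.35012009 -0.03943525] [-262.96880747   -1.02178279   44.67291364] [ 0.54353312  0.0038344  -0.83937896] [-0.64826986 -1.09292727  0.28329646]
-255 [ 2.35841135 -1.08188135 18.32245287]
-155 [-81.57467988  -0.10533922  72.67576522]
-86 [-139.48851282    0.56847486  110.17955074]
-84 [-141.16717465    0.5880057   111.26661699]
```

The arm stopped at its j4 limit, leaving the TCP at z 45 with the tilt still 33°. Contact will be about 37 mm up the cover, which is fine. Pushing slowly forward.

Emit:
jog_arm:
  deltas: "-8.6 0 6.6 0 60;-17.2 0 13.2 0 60;-25.8 0 19.8 0 60;-34.4 0 26.4 0 60;-43 0 33 0 60;-51.6 0 39.6 0 60;-60 0 46 0 60;-69 0 52.8 0 60;-77.4 0 59.4 0 60;-86 0 66 0 60"

```text
clock: 35.45
eef_pos: [533.7, 184.5, 35.2]
eef_rot: [3.129, 0.573, 3.053]
wrist_force: [-3.7, -0.0, 2.8]
finger_gap: 60.2
```

```bash
python3 - <<'E'
from h import *
s=manip.read_state();print(s['joints'],tocab(s['eef_pos']),s['eef_rot'],tocab(tz(s)+C),s['wrist_force'],s['finger_gap'])
p,d=optics.camera('wrist');cv2.imwrite('pics/w6.png',p[:,:,::-1])
p,d=optics.camera('top');cv2.imwrite('pics/t6.png',cv2.resize(p[130:310,180:420,::-1],(800,600)))
for x in (-140,-120,-100,-86,-84): print(x,to(cab(x,-2,34)))
E
```

```text
[ 0.37275315  0.40916941  1.9983245  -0.86062409  0.30855968 -0.33986931] [-154.3250857    -2.19370946   35.16771996] [3.12918385 0.5733752  3.05316819] [ 0.54256092  0.00325857 -0.84001014] [-3.74509526 -0.02839697  2.79770548] 60.190393712999175
-140 [-11.11675347   0.38804884   8.63210895]
-120 [-27.91160619   0.59888625  19.48975462]
-100 [-44.70645892   0.80972366  30.3474003 ]
-86 [-56.46285583   0.95730985  37.94775226]
-84 [-58.1423411    0.97839359  39.03351683]
```

View pics/w6.png

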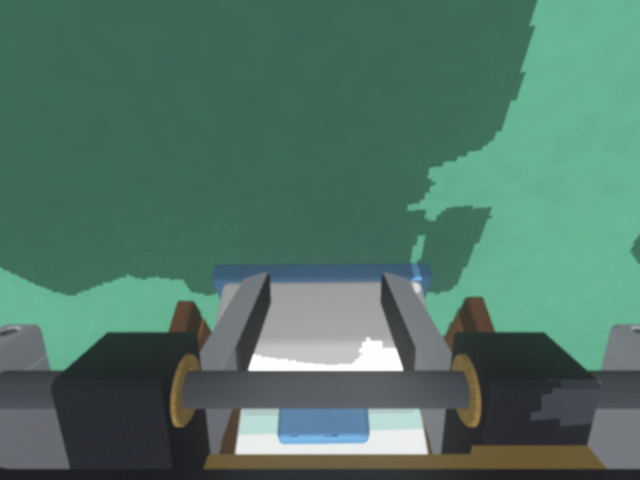

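View pics/t6.png

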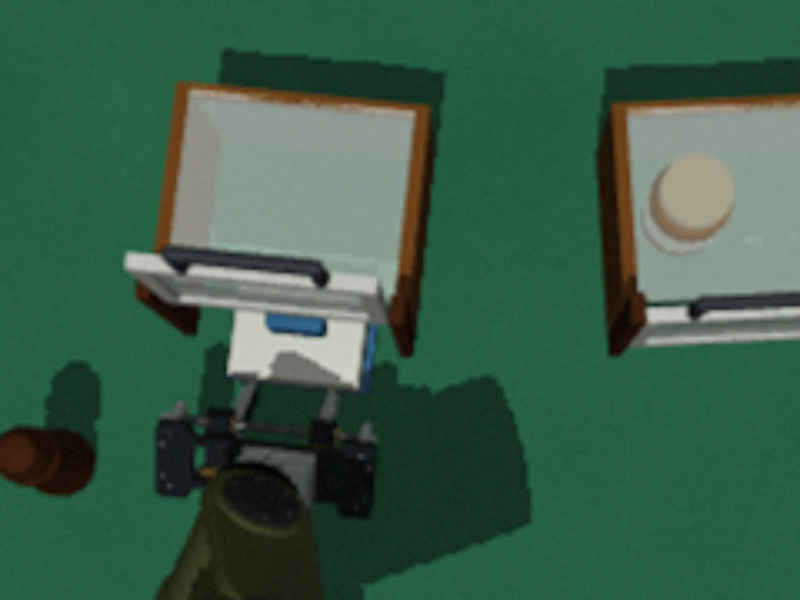

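Dish is going in straight. Continuing until its front edge is about 12 mm behind the sash.

Emit:
jog_arm:
  deltas: "-8 0 5.4 0 60;-16 0.2 10.8 0 60;-24 0.4 16.2 0 60;-32 0.6 21.5 0 60;-40 0.7 27 0 60;-47 0.8 31.6 0 60;-53 0.9 35.6 0 60;-57 1 38.2 0 60;-58 1 39 0 60;-58 1 39 0 60"

```text
clock: 36.8
eef_pos: [602.7, 179.9, 33.9]
eef_rot: [3.129, 0.573, 3.053]
wrist_force: [-1.4, -0.5, 2.0]
finger_gap: 60.0
```

```bash
python3 - <<'E'
from h import *
s=manip.read_state();print(s['joints'],tocab(s['eef_pos']),tocab(tz(s)+C),s['wrist_force'],s['finger_gap'])
p,d=optics.camera('top');cv2.imwrite('pics/t7.png',cv2.resize(p[130:310,180:420,::-1],(800,600)))
for X in [(-180,-2,34),(-200,-2,130),(-240,-2,330)]: print(X,to(cab(*X)))
E
```

```text
[ 0.31392645  0.51132539  1.83211977 -0.67765868  0.32627288 -0.5770641 ] [-85.1860771   -1.86273661  33.9110483 ] [ 0.54256703  0.00329851 -0.84000603] [-1.42510096 -0.45474696  1.95739642] 59.975626968929156
(-180, -2, 34) [ 79.56540151  -1.08095074 -51.48177414]
(-200, -2, 130) [  44.28666359   -0.28284557 -142.97370645]
(-240, -2, 330) [ -30.61062765    1.39664587 -332.67762068]
```

View pics/t7.png

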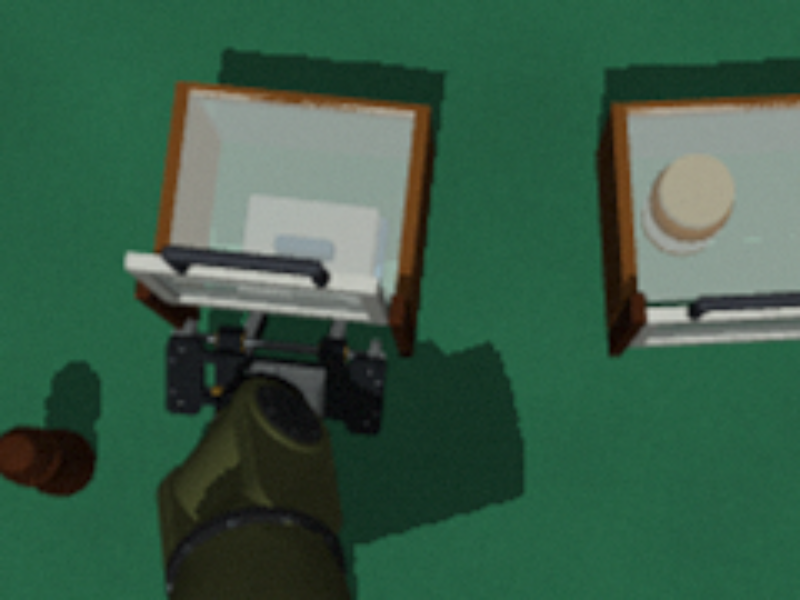

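Dish is inside, seen through the roof. Retreating, then up to the handle with closed fingers to press the sash down from above.

```bash
python3 -c "
from h import *
for X in [(-180,-2,36),(-185,-1,200),(-185,0,385)]: print(X,to(cab(*X)))"
```

```text
(-180, -2, 36) [ 78.48044767  -1.06013047 -53.16178654]
(-185, -1, 200) [  -6.27190471    1.59671001 -193.63235273]
(-185, 0, 385) [-106.61603419    4.5224803  -349.03021483]
```

Emit:
jog_arm:
  deltas: "40 -0.5 -27 0 60;78 -1 -53 0 60;52 0 -98 0 40;23 1 -145 0 0;-6 1.6 -194 0 0;-36 2 -241 0 0;-67 3 -288 0 0;-95 4 -330 0 0;-107 4.5 -349 0 0;-107 4.5 -349 0 0"

```text
clock: 38.1
eef_pos: [503.8, 189.0, 386.6]
eef_rot: [3.128, 0.576, 3.052]
wrist_force: [0.3, -0.2, -0.5]
finger_gap: 0.4
```

```bash
python3 - <<'E'
from h import *
s=manip.read_state();print(s['joints'],tocab(s['eef_pos']),tocab(tz(s)+C),s['wrist_force'],s['finger_gap'])
p,d=optics.camera('wrist');cv2.imwrite('pics/w8.png',p[:,:,::-1])
P=wcloud(s,d);Q=P-C;X=Q@EX;Y=Q@EY;Z=P[...,2]
m=(p.max(-1)<90)&(X>-110)&(X<-60)&(abs(Y)<60)&(Z>300)
print(m.sum(),[np.percentile(a[m],[5,50,95]).round(1) for a in(X,Y,Z)])
# dish through opening
m=(p.min(-1)>100)&(X>-90)&(X<84)&(abs(Y)<85)&(Z>40)&(Z<60);print(m.sum(),X[m].min() if m.any() else 0)
p,d=optics.camera('scene');cv2.imwrite('pics/s8.png',cv2.resize(p[150:390,280:600,::-1],(800,600)))
for X0 in [(-101,0,380),(-99,0,345)]: print(X0,to(cab(*X0)))
E
```

```text
[ 0.40913435 -0.08123741  1.65498463 -0.28809011  1.06156638 -1.00074679] [-1.84437205e+02  8.12457390e-02  3.86573669e+02] [ 0.54477323  0.00431658 -0.8385723 ] [ 0.25876048 -0.1627859  -0.49519027] 0.38093880546344644
1477 [array([-94.9, -93.7, -91.3]), array([-51.7,  23.9,  53.6]), array([303.4, 329.5, 341.7])]
2640 -71.22053725288228
(-101, 0, 380) [-68.37226328   0.95923638  48.57861717]
(-99, 0, 345) [-51.10406231   0.63859786  79.08609865]
```

View pics/w8.png

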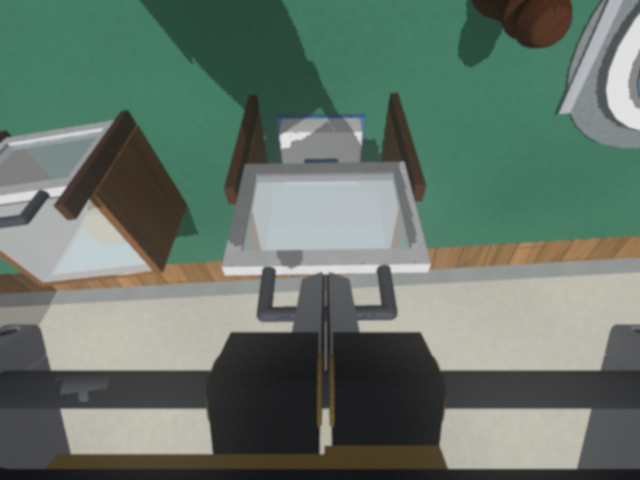

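View pics/s8.png

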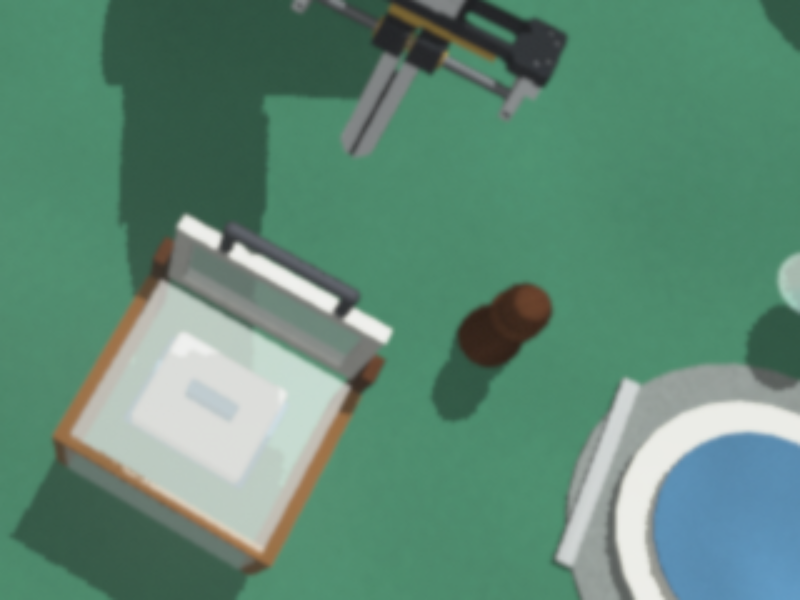

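Cover front edge is measured at -71 in the cabinet frame, 11 mm behind the sash's inner face. Moving over the bar and pressing down.

```bash
python3 -c "
from h import *
for X0 in [(-99,0,380),(-99,0,360),(-99,0,300)]: print(X0,to(cab(*X0)))"
```

```text
(-99, 0, 380) [-70.05354737   0.97964682  49.66160712]
(-99, 0, 360) [-59.22527019   0.7847617   66.47560228]
(-99, 0, 300) [-26.74043866   0.20010635 116.91758775]
```

Emit:
jog_arm:
  deltas: "-36 1 25 0 0;-70 1 49.5 0 0;-70 1 49.5 0 0;-65 1 58 0 0;-59 1 66.5 0 0;-54 0.7 75 0 0;-48 0.6 84 0 0;-41 0.5 95 0 0;-34 0.3 106 0 0;-27 0.2 117 0 0"

```text
clock: 39.45
eef_pos: [588.9, 183.2, 301.1]
eef_rot: [3.129, 0.573, 3.053]
wrist_force: [-6.5, 1.2, 3.9]
finger_gap: 0.4
```

```bash
python3 - <<'E'
from h import *
s=manip.read_state();print(s['joints'],tocab(s['eef_pos']),tocab(tz(s)+C),s['wrist_force'])
p,d=optics.camera('scene');cv2.imwrite('pics/s9.png',cv2.resize(p[150:390,280:600,::-1],(800,600)))
for X0 in [(-99,0,260),(-99,0,215),(-99,0,207)]: print(X0,to(cab(*X0)))
E
```

```text
[ 0.32881582  0.1330894   1.62833027 -0.27734932  0.86189488 -1.0322032 ] [-99.22896744   0.43882776 301.07896473] [ 0.54227796  0.00382122 -0.84019046] [-6.48895434  1.17575672  3.9425508 ]
(-99, 0, 260) [20.76046376 -0.70337924 33.13978525]
(-99, 0, 215) [45.09122602 -1.15184137 70.99230022]
(-99, 0, 207) [49.41669487 -1.23156797 77.72163621]
```

View pics/s9.png

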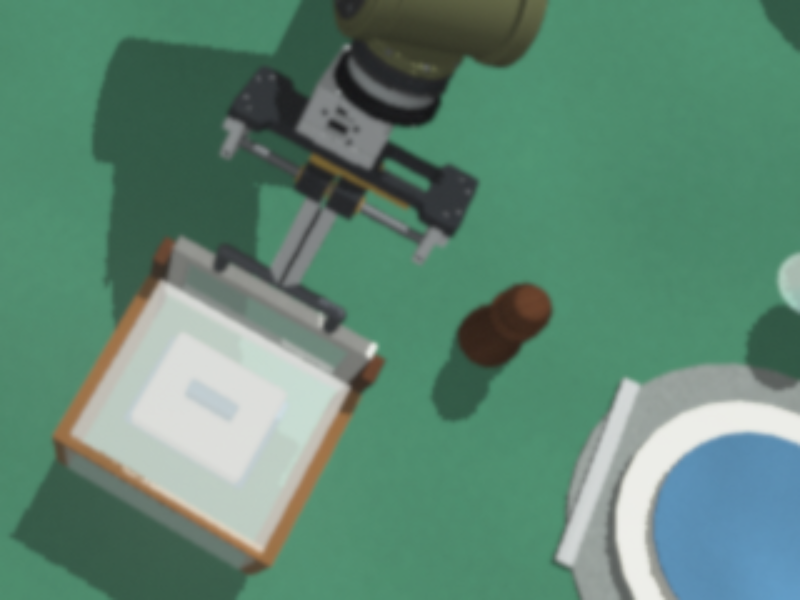

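The sash is going down with the fingertips on top of the bar. Continuing.

Emit:
jog_arm:
  deltas: "5.4 0 8.6 0 0;10.8 0 17 0 0;16.2 0 26 0 0;21.6 0 34.5 0 0;27 0 43 0 0;32.4 0 51 0 0;37 0 58 0 0;41 0 65 0 0;44 0 69.5 0 0;45 0 71 0 0"

```text
clock: 40.75
eef_pos: [589.9, 183.5, 217.1]
eef_rot: [3.13, 0.573, 3.054]
wrist_force: [-6.2, -2.5, 3.7]
finger_gap: 0.1
```

```bash
python3 - <<'E'
from h import *
s=manip.read_state();print(tocab(s['eef_pos']),tocab(tz(s)+C),s['wrist_force'])
for X0 in [(-99,0,209),(-99,0,207),(-99,0,205)]: print(X0,to(cab(*X0)))
E
```

```text
[-98.25606423   0.82384377 217.07532004] [ 0.54190272  0.00276461 -0.84043667] [-6.2406774  -2.46616836  3.70323111]
(-99, 0, 209) [ 4.98914848 -0.91070409  6.38137667]
(-99, 0, 207) [ 6.07278963 -0.93036746  8.06225002]
(-99, 0, 205) [ 7.15643079 -0.95003082  9.74312336]
```

Emit:
jog_arm:
  deltas: "1.1 0 1.7 0 0;2.2 0 3.4 0 0;3.3 0 5 0 0;4.3 0 6.7 0 0;4.9 0 7.6 0 0;5.4 0 8.4 0 0;5.4 0 8.4 0 0;5.4 0 8.4 0 0;5.4 0 8.4 0 0;5.4 0 8.4 0 0"

```text
clock: 42.0
eef_pos: [590.0, 183.6, 207.5]
eef_rot: [3.13, 0.573, 3.053]
wrist_force: [-6.5, -2.3, 4.5]
finger_gap: 0.4
```

```bash
python3 - <<'E'
from h import *
s=manip.read_state();print(tocab(s['eef_pos']),s['wrist_force'])
E
```

```text
[-98.16019165   0.88596918 207.52223654] [-6.52177129 -2.26980687  4.46603995]
```

Emit:
jog_arm:
  deltas: "0.3 0 0.4 0 0;0.5 0 0.8 0 0;0.8 0 1.3 0 0;1.1 0 1.7 0 0;1.1 0 1.7 0 0;1.1 0 1.7 0 0;1.1 0 1.7 0 0;1.1 0 1.7 0 0;1.1 0 1.7 0 0;1.1 0 1.7 0 0"

```text
clock: 43.25
eef_pos: [590.2, 183.7, 207.2]
eef_rot: [3.129, 0.575, 3.053]
wrist_force: [-15.9, -4.8, 17.2]
finger_gap: 0.7
```

Force rose to 17 N at z 207.2, against a predicted 206.8, so the sash is on its stop. Backing off and checking.

Emit:
jog_arm:
  deltas: "0 0 -2 0 0;0 0 -20 0 0;0 0 -60 0 0;0 0 -110 0 0;0 0 -160 0 0;0 0 -200 0 0;0 0 -200 0 0;0 0 -200 0 0;0 0 -200 0 0;0 0 -200 0 0"

```text
clock: 44.5
eef_pos: [482.3, 190.8, 372.5]
eef_rot: [3.13, 0.572, 3.053]
wrist_force: [-0.1, 0.0, -0.6]
finger_gap: 0.3
```

```bash
python3 - <<'E'
from h import *
s=manip.read_state();print(tocab(s['eef_pos']),s['wrist_force'])
p,d=optics.camera('wrist');cv2.imwrite('pics/w10.png',p[:,:,::-1])
P=wcloud(s,d);Q=P-C;X=Q@EX;Y=Q@EY;Z=P[...,2]
m=(p.max(-1)<90)&(X>-115)&(X<-60)&(abs(Y)<60)&(Z>170)&(Z<260)
print('bar',m.sum(),[np.percentile(a[m],[5,50,95]).round(1) for a in(X,Y,Z)])
for n in('top','scene'):
    p,d=optics.camera(n);a=p[140:310,210:460] if n=='top' else p[160:385,150:450]
    cv2.imwrite(f'pics/{n}10.png',cv2.resize(a[:,:,::-1],(800,544 if n=='top' else 600)))
    P=cloud(n,d);Q=P-C;X=Q@EX;Y=Q@EY;Z=P[...,2];q=(Z>170)&(Z<240)&(abs(X+88)<20)&(abs(Y)<40)&(p.max(-1)<70);print(n,'bar z',np.median(Z[q]),q.sum())
    z0=np.load(n+'0.npz');P0=cloud(n,z0['d']);Q=P0-C;q=(P0[...,2]>170)&(P0[...,2]<240)&(abs(Q@EX+88)<20)&(abs(Q@EY)<40)&(z0['p'].max(-1)<70);print(' before',np.median(P0[...,2][q]),q.sum())
E
```

```text
[-206.02636873    0.38569229  372.53731741] [-0.11431405  0.0428698  -0.64737305]
bar 1016 [array([-94.7, -93. , -89.1]), array([-49.5,  -0.6,  51.5]), array([175.1, 192.5, 195.6])]
top bar z 194.68083189918008 112
 before 204.93212256932964 99
scene bar z 195.18422666069696 50
 before nan 0
  return _methods._mean(a, axis=axis, dtype=dtype,
  ret = ret.dtype.type(ret / rcount)
```

View pics/w10.png

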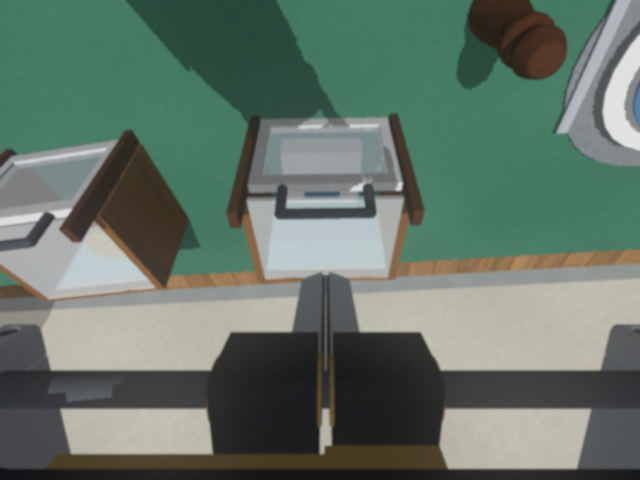

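View pics/scene10.png

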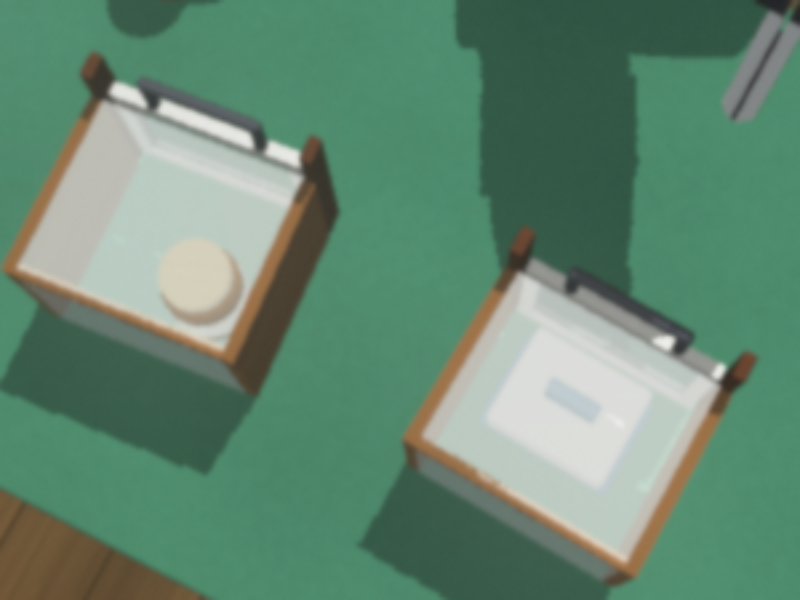

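View pics/top10.png

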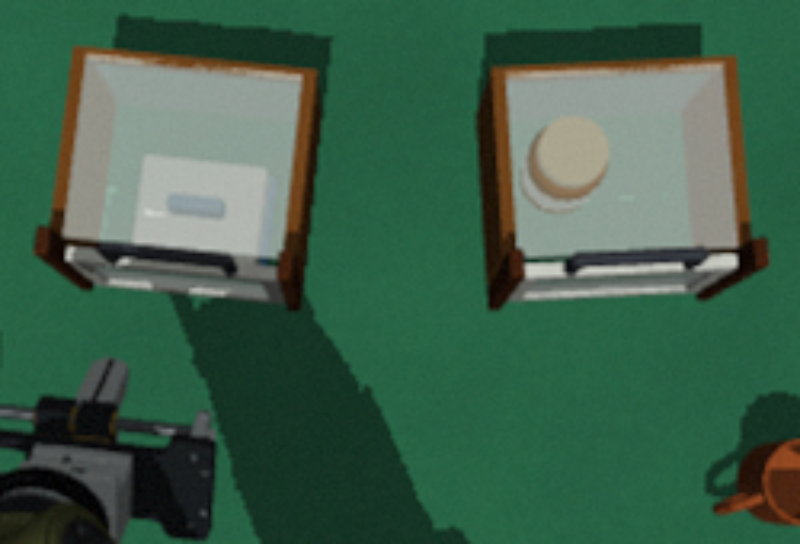

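```bash
python3 -c "
from cell import workorder
print(workorder.sign_off())"
```

```text
the job is handed in; nothing more can be done
None
```

The butter dish is in the empty cabinet (the robot's left one) with the sash shut, and I signed the job off at about 45 s of the 72 s allowed.

**What I did:**
- I raised the sash by its bar to about 146 mm, carried the dish upright by its fin and set it down in front of the opening.
- With the tool pointing straight down, the gripper body could not follow the dish under the raised sash. I built up about 33° of forward tilt by repeatedly moving to the edge of the arm's reach, where each call kept a little of the tilt.
- I then pushed the dish in with the fingertips and pressed the bar down until it stopped.

**Last checks:**
- **Dish:** before the sash was lowered, its front edge measured about 11 mm behind the sash's inner face. It stands flat and straight, seen through the roof.
- **Sash:** the push-down force rose from about 4 N to 17 N, with the bar at the height predicted for shut. The bar's top then measured about 195 mm in all three cameras, against 196 mm nominal for shut.
- **Everything else:** the other sash and the honey jar look unchanged, and the arm is clear with near-zero wrist force. The mug and pepper mill were never touched. I only glanced at those two in the pictures and did not measure them.

**Didn't go as planned:**
- **Bar height at the start:** the first depth readings put this bar's top at about 204 mm, roughly 9 mm higher than at the end. The sash may have started slightly raised; I did not settle which.
- **Joint 4 limit:** joint 4 reached the end of its range (-1.04 rad) while I was lowering the tool to push. The arm stopped there, so I pushed the dish slightly higher up than planned.

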